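Re-grip a bore probe at the stand and seat it in the gauge fixture

ROBOT

A 6-joint arm with a two-finger parallel gripper is mounted at the origin on a cart in front of the work surface, level with it; the furniture and walls round the work are solid. World frame = base frame: x ahead of the robot, y to its left, z up, the work surface at z = 0. Lengths are in m, angles in degrees, forces in N, time in s.
With the tool pointing down it reaches from about 0.35 to 0.875 m from the base axis. Payload 4.2 kg.
Tool frame: the origin (TCP) lies on the front face of the gripper's body, between the roots of the fingers; the fingertips stand 70 mm ahead of it and the grasp point (between the pads) lies 51 mm ahead of it; z points along the fingers, y is the line along which they close (so a half turn about z gives the same grasp; the last joint's range is limited). The gripper opens to 87 mm and grips with 3 to 60 N. Pads are 19 mm wide; open, the fingers measure 117 mm over their backs; the gripper's body (75 mm by 190 mm) begins 51 mm behind the grasp point.
Start: joints at [-50.501, 22.042, 0.453, 0, -68.411, -14.817], TCP at [0.261, -0.568, 0.292] pointing down, gripper open.
Joint ranges: [-179.83, 179.83], [-69.29, 118.12], [-61.27, 80.66], [-181.25, 117.63], [-171.15, -9.14], [-177.46, 177.46]. Speed limits (degrees/s): [159.86, 159.86, 180, 180, 180, 180].

INTERFACE

Orientations are given as a 3x3 rotation matrix whose columns are the frame's x, y, z axes.
In Python, from station import r gives the robot as it stands.
- The arm moves only by the shell command python3 -m pendant 'ROWS' [OPENING]. ROWS is JSON, a list of rows, each a list of 2 entries, a list of its own where there are three numbers: the shift along the tool's x, y, z in mm, then the turn, a rotation vector about the tool's x, y, z in rad. A call has 1 to 10 rows; each row is the pose to reach, as a shift and turn from the pose commanded when the call began, along the tool's axes at that moment; what a row does not reach only later rows make up. A row lasts 1/10 s, in which the tool goes at most 50 mm and 8.59 degrees, less where a joint would pass 70% of its speed; a pose out of reach is approached as far as the arm can. A call with a gripper value outside its range is refused whole. OPENING is the opening, from 0 (shut) to 1 (fully open), set as the call begins (- or left out, the last holds). The fingers move at their own pace and stop on an object; the grip force is fixed at half the most. Time passes only in rows, so rows that repeat a pose let the fingers close. It gives the time, the measured TCP pose, the force, the opening and the grip force at its end, in the units of the state.
- r.sense(): the state, without advancing time (a new reading comes with each control period).
- r.capture(name): name is "scene" or "top" or "wrist"; returns a dict with "frame" (400x640x3 uint8, red, green, blue), "vertical_fov" (degrees; the focal length in pixels is half the picture's height over the tangent of half this angle, whatever the lens; pixels are square), "cx", "cy" (the principal point, pixels), "rvec" (rotation vector, rad) and "tvec" (3), from world to camera coordinates, as OpenCV has them. Camera axes: x right, y down, z forward; pixel columns grow to the right and rows downward; lengths in m; the calibration is good to about 2 mm. The wrist camera is an equidistant fisheye: a pixel r from the principal point sees the ray r / f radians off the axis. A picture is of the moment at which its call begins. There is no depth.
- r.finish_job(): hands the job in; it is judged then, once.
The state is a dict: "time_s": time; "joints": joint angles; "joint_velocities": joint speeds; "effort": joint torques, N m; "tcp_pos": TCP position; "ee_rot": TCP orientation; "wrist_force": force on the tool from outside, world axes, zero at the start; "moment": the same for the moment, N m; "gripper_width": opening from 0.0 (shut) to 1.0 (fully open); "gripper_force": force on a finger pad.
Only numpy, scipy, OpenCV 4.12 (cv2) and the standard library are available. Lean on these libraries where they do the work, as an engineer would, in place of code of your own. Each camera call takes 0.05 s, during which the arm holds its last target. There are 200 camera calls.

TASK

Take the flat-handled probe out of the two-bay wooden rack, stand it upright and fully down in the hole of the single open wooden block and let go, so that you can take it again across the broad faces of its handle. Then seat it fully down in the hole of the metal gauge fixture, upright between the two posts and with its flat handle in line with them. Leave the round-handled probe as it stands in the rack.

Things in the scene. Friction and masses are not known exactly. Their poses are not given: they have to be found in the camera images.
- flat_probe: Probe to move, metal, about 150 g, upright in a rack bay. Flat handle 44 (x) x 22 (y) x 50 mm high; flange 46 x 36 x 6 mm below it; stem 12 mm thick, 34 mm long, tapering to 4 mm at the end. Origin: centre of flange underside (45 mm above the table), z up: handle at z = 6 to 56 mm. Rack cheeks 9 mm off its broad faces leave no finger room: take it by its free narrow ends (close along x).
- round_probe: Probe to leave alone, in the other bay 72 mm away: same stem and height, round handle 28 mm thick, round flange 36 mm. Origin: centre of flange underside. The rack is a fixed wooden block 74 x 150 x 45 mm; its plywood cheeks, 8 mm thick, 30 mm long, stand 54 mm above the block (2 mm below the handles' tops) on both y sides of each probe.
- stand: Intermediate stand: a fixed plain wooden block 80 x 80 x 45 mm with one upright hole of 28 mm diameter right through its middle and nothing standing on it, so that a probe in it can be taken from any side. Origin: centre of the underside; hole mouth at z = 45 mm. A probe may stand in it at any yaw.
- fixture: Fixed aluminium block 104 x 56 mm on a dark base plate 130 x 74 x 8 mm, 45 mm high in all; a 28 mm hole, 37 mm deep, in its middle; two steel posts, 14 mm thick, at x = -41 and +41 mm, up to z = 101 mm. Origin: centre of underside; hole mouth at z = 45 mm. Handle x goes along fixture x, either way round; 11 mm left to each post, no finger room: hold it across its broad faces (close along y).
Mind the look-alikes: they are no part of the job. What is shaped like the flat_probe but pink is not meant.

How it is judged (in metres and radians):
On the way:
1. the flat-handled probe stands released, upright and fully down in the hole of the single wooden stand (horizontal distance between flat_probe and stand below 0.013 m and z of flat_probe in the frame of stand between 0.04 and 0.05 m and angle between flat_probe's own z axis and vertical below 0.17 rad and linear speed of flat_probe below 0.02 m/s and contact force between the fingers and flat_probe below 0.1 N), for 0.2 s.
At the end, for the whole second after the job is handed in: The flat-handled probe stands at rest in the fixture's hole: within 13 mm of its centre, flange within 5 mm of the block's top, upright within 10 degrees, handle in line with the posts within 15 degrees; the round-handled probe is upright within 10 degrees and within 30 mm of where it began (horizontal distance between flat_probe and fixture below 0.013 m and z of flat_probe in the frame of fixture between 0.04 and 0.05 m and angle between each of flat_probe, round_probe's own z axis and vertical below 0.17 rad and angle between the x axis of flat_probe and the x axis of fixture, either way round below 0.26 rad and linear speed of flat_probe below 0.02 m/s and distance of round_probe from where it was at the start of the episode below 0.03 m); the robot touches nothing.
It fails at once if the round-handled probe is moved by more than 30 mm (distance of round_probe from where it was at the start of the episode above 0.03 m).
It also fails if it takes over 56 s, if anything falls off the work surface, if the arm or the gripper's body presses on something with over 40 N, if the wrist force passes 120 N, or if a joint passes its speed limit or range.

## Working session

There is one attempt and no reset: what is moved stays moved. The work goes in short steps, Python scripts to look and compute and a shell command to move; the robot and the scene stay as the last step left them, time stands still between calls to the robot, and variables do not carry over. Pictures are saved under pics/ and viewed, at most 13 in all, crops included, and the job is handed in when it is done.

```bash
mkdir -p pics; ls; cat > h.py <<'E'
import numpy as np, cv2
from station import r
def cap(n):
    c=r.capture(n); c['f']=200/np.tan(np.radians(c['vertical_fov'])/2)
    c['R']=cv2.Rodrigues(np.array(c['rvec'],float))[0]; c['t']=np.array(c['tvec'],float).ravel(); c['name']=n
    return c
def ray(c,u,v):
    x,y=(u-c['cx'])/c['f'],(v-c['cy'])/c['f']
    if c['name']=='wrist':
        a=np.hypot(x,y); s=np.sin(a)/max(a,1e-9); d=np.array([x*s,y*s,np.cos(a)])
    else: d=np.array([x,y,1.])
    return -c['R'].T@c['t'], c['R'].T@d
def onz(c,u,v,z):
    o,d=ray(c,u,v); return o+d*(z-o[2])/d[2]
E
python3 - <<'E'
from h import *
for n in ['scene','top']:
    c=cap(n); cv2.imwrite(f'pics/{n}0.png',cv2.cvtColor(c['frame'],cv2.COLOR_RGB2BGR))
    print(n,c['f'],c['cx'],c['cy'],ray(c,c['cx'],c['cy']))
E
```

```text
pics
scene 437.3803459423929 321.80769597782205 194.9870114112626 (array([-0.06061234,  0.55397648,  0.59917783]), array([ 0.65089976, -0.51383882, -0.55883734]))
top 410.0716812431487 319.50366994323014 197.3953544338371 (array([0.39153483, 0.08874636, 1.06412557]), array([ 0.16116689, -0.02426777, -0.98662876]))
```

View pics/top0.png

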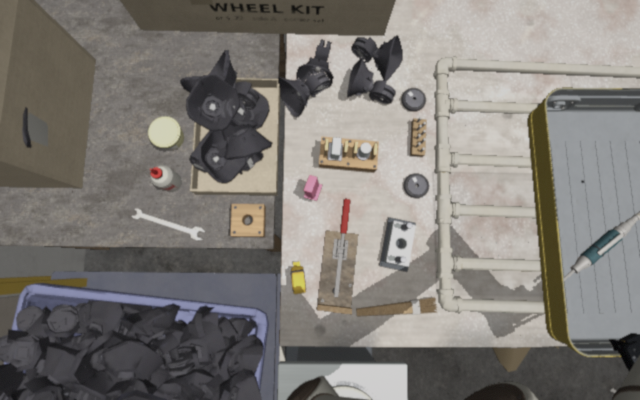

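View pics/scene0.png

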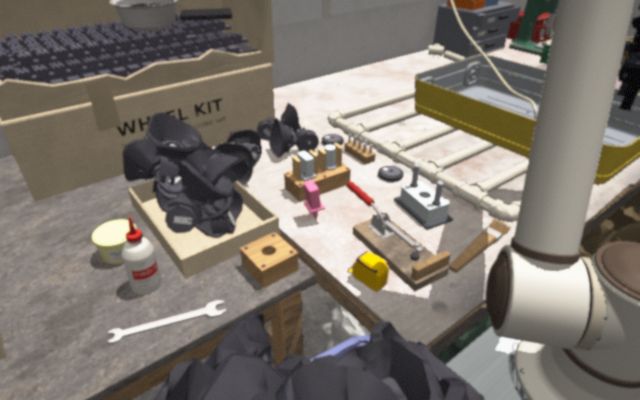

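The top view shows the rack at about (350,153), with the flat probe left at (335,148) and the round one right at (365,150). The stand is at (247,220), the fixture at (400,244), and the pink decoy at (312,187). I'll zoom in to measure.

```bash
python3 - <<'E'
from h import *
c=cap('top'); f=cv2.cvtColor(c['frame'],cv2.COLOR_RGB2BGR)
cv2.imwrite('pics/top1.png',cv2.resize(f[130:280,225:425],None,fx=4,fy=4,interpolation=cv2.INTER_CUBIC))
hsv=cv2.cvtColor(f,cv2.COLOR_BGR2HSV)
m=((hsv[...,0]>8)&(hsv[...,0]<25)&(hsv[...,1]>90)&(hsv[...,2]>110)).astype(np.uint8)
cs,_=cv2.findContours(m,cv2.RETR_EXTERNAL,cv2.CHAIN_APPROX_NONE)
for k in cs:
    if cv2.contourArea(k)>300: print('wood',cv2.minAreaRect(k),cv2.contourArea(k))
s=cap('scene'); g=cv2.cvtColor(s['frame'],cv2.COLOR_RGB2BGR)
cv2.imwrite('pics/sc1.png',cv2.resize(g[135:285,235:455],None,fx=3.6,fy=3.6,interpolation=cv2.INTER_CUBIC))
E
```

```text
(no output)
```

View pics/top1.png

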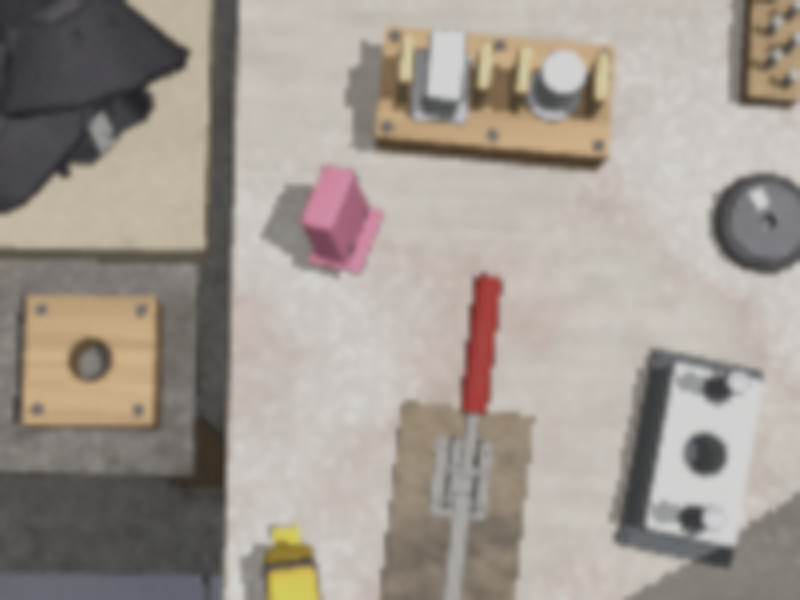

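View pics/sc1.png

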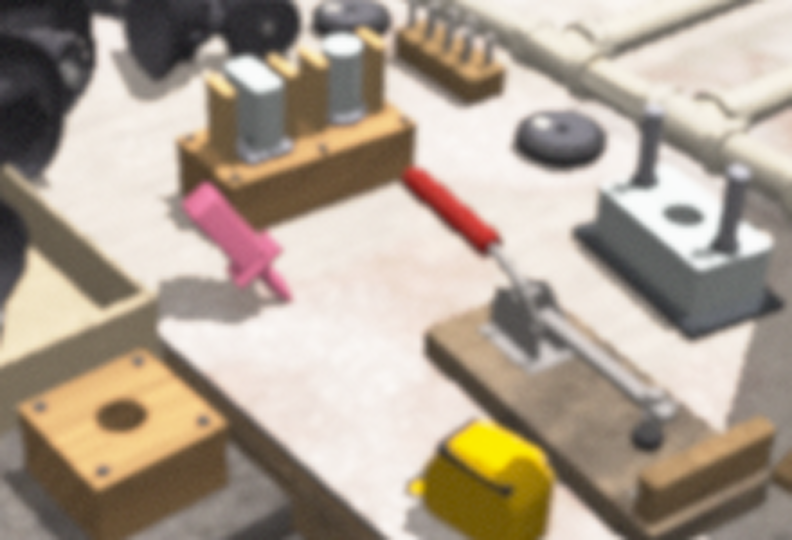

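```bash
cat >> h.py <<'E'
def tri(a,pa,b,pb):
    o,d=ray(a,*pa);p,e=ray(b,*pb); d=d/np.linalg.norm(d);e=e/np.linalg.norm(e)
    s=np.linalg.lstsq(np.c_[d,-e],p-o,rcond=None)[0]
    A,B=o+d*s[0],p+e*s[1]; return (A+B)/2,np.linalg.norm(A-B)
E
python3 - <<'E'
from h import *
np.set_printoptions(precision=4,suppress=True)
t=cap('top');s=cap('scene')
T=lambda U,V:(225+(U+.5)/4-.5,130+(V+.5)/4-.5)
S=lambda U,V:(235+(U+.5)/3.6-.5,135+(V+.5)/3.6-.5)
for n,a,b in [('stand',(91,359),(122,414)),('fix',(705,454),(685,214)),('flat',(447,64),(254,74)),('round',(565,71),(342,45)),
  ('st c1',(22,297),(138,350)),('st c2',(158,295),(226,420)),('postA top',(690,380),(654,103)),('postA',(738,384),(654,103)),('postB',(655,514),(737,172)),('postB2',(715,519),(737,172))]:
    print(n,*tri(t,T(*a),s,S(*b)))
P=lambda U,V,z:onz(t,*T(U,V),z)
print('flat z.101',P(447,64,.101),'round',P(565,71,.101),'fix',P(705,454,.045),'stand z.045',P(91,359,.045))
def yaw(a,b,z):
    d=P(*b,z)-P(*a,z);return np.degrees(np.arctan2(d[1],d[0])),np.linalg.norm(d)
print('rack y-edge back',yaw((612,45),(388,28),.045),'front',yaw((605,158),(377,147),.045))
print('rack side',yaw((377,147),(388,28),.045),yaw((605,158),(612,45),.045))
print('fix sides',yaw((648,527),(675,364),.045),yaw((735,543),(762,375),.045),'ends',yaw((762,375),(675,364),.045))
print('post roots',yaw((693,518),(717,389),.045),P(693,518,.045),P(717,389,.045))
print('handle L',yaw((425,98),(432,30),.101),'R',yaw((463,98),(467,30),.101))
print(r.sense()['ee_rot'],r.sense()['tcp_pos'],r.sense()['gripper_width'])
E
```

```text
stand [0.4991 0.2415 0.0462] 0.0015780041363586605
fix [ 0.4446 -0.1411  0.0466] 0.003874386215979532
flat [0.6763 0.0247 0.1012] 0.002495634320892828
round [ 0.6735 -0.0473  0.1007] 0.002221034067360727
st c1 [0.5106 0.2539 0.0965] 0.0589074254034226
st c2 [ 0.5279  0.187  -0.0002] 0.05496884225488735
postA top [ 0.477  -0.1222  0.1196] 0.020434065803129862
postA [ 0.4838 -0.1468  0.1073] 0.0008459456674055354
postB [ 0.3982 -0.102   0.1169] 0.024071828054188685
postB2 [ 0.4052 -0.133   0.1008] 0.0007510259051066672
flat z.101 [0.6772 0.0256 0.101 ] round [ 0.6742 -0.0464  0.101 ] fix [ 0.4462 -0.1402  0.045 ] stand z.045 [0.4997 0.2423 0.045 ]
rack y-edge back (np.float64(86.6878468574696), np.float64(0.14528727062660557)) front (np.float64(88.24299928814922), np.float64(0.14593863075567884))
rack side (np.float64(-4.425570331093215), np.float64(0.07915120699658305)) (np.float64(-4.028870659490042), np.float64(0.07518148705518692))
fix sides (np.float64(-10.319260438096702), np.float64(0.10288267264885652)) (np.float64(-10.545338596877674), np.float64(0.10598707365045694)) ends (np.float64(83.64273864425189), np.float64(0.055065861815859415))
post roots (np.float64(-11.70158407732645), np.float64(0.08175935872382104)) [ 0.4067 -0.1319  0.045 ] [ 0.4868 -0.1485  0.045 ]
handle L (np.float64(-5.249330144999479), np.float64(0.04304663881102272)) R (np.float64(-3.0298004538896524), np.float64(0.0429185793127274))
[[-0.9086 -0.4176 -0.0004]
 [-0.4176  0.9086  0.0007]
 [ 0.0001  0.0008 -1.    ]] [ 0.261  -0.5677  0.2919] 1.000855778584147
```

```bash
cat >> h.py <<'E'
from scipy.spatial.transform import Rotation as Ro
def go(x,y,z,yaw):
    """rows needed so that TCP at x,y,z, tool down, tool y-axis at world yaw (deg)"""
    q=r.sense(); R=np.array(q['ee_rot']); p=np.array(q['tcp_pos']); a=np.radians(yaw)
    Y=np.array([np.cos(a),np.sin(a),0]);Z=np.array([0,0,-1.]);G=np.c_[np.cross(Y,Z),Y,Z]
    print('t',q['time_s'],'shift mm',np.round(R.T@(np.array([x,y,z])-p)*1e3,1),'turn',np.round(Ro.from_matrix(R.T@G).as_rotvec(),4),'F',np.round(q['wrist_force'],1),'w',q['gripper_width'],'j',np.round(q['joints'],1))
E
python3 - <<'E'
from h import *
go(.677,.025,.26,177)
t=cap('top');s=cap('scene')
for z in (.05,.1,.15): print(z,onz(t,245,178,z),onz(t,190+0,180,z))
print(tri(t,(243,172),s,(205,225)),tri(t,(228,60),s,(170,118)))
E
```

```text
t 0.3 shift mm [-625.6  364.8   32.1] turn [ 7.0000e-04  4.0000e-04 -1.0876e+00] F [ 0.8  0.3 -0.5] w 1.000855778584147 j [-50.5  22.1   0.4  -0.  -68.4 -14.8]
0.05 [0.60345834 0.25172867 0.05      ] [0.59588553 0.38850948 0.05      ]
0.1 [0.59300976 0.24369306 0.1       ] [0.58581032 0.37373009 0.1       ]
0.15 [0.58256118 0.23565745 0.15      ] [0.5757351 0.3589507 0.15     ]
(array([0.63527944, 0.28100667, 0.03618336]), np.float64(0.048757496340817996)) (array([0.83588879, 0.27201329, 0.20658981]), np.float64(0.007533313288995097))
```

```bash
P='python3 -m pendant'; 
python3 -m pendant '[[[-626,365,32],[0,0,-1.0876]],[[-626,365,32],[0,0,-1.0876]],[[-626,365,32],[0,0,-1.0876]],[[-626,365,32],[0,0,-1.0876]],[[-626,365,32],[0,0,-1.0876]],[[-626,365,32],[0,0,-1.0876]],[[-626,365,32],[0,0,-1.0876]],[[-626,365,32],[0,0,-1.0876]],[[-626,365,32],[0,0,-1.0876]],[[-626,365,32],[0,0,-1.0876]]]' 1
python3 -c "
from h import *
go(.677,.025,.26,177)"
```

```text
time_s: 1.4
tcp_pos: [0.5489, -0.1571, 0.2705]
ee_rot: [[-0.052, -0.999, 0.001], [-0.999, 0.052, -0.0], [0.0, -0.001, -1.0]]
wrist_force: [1.7, -1.0, -0.6]
gripper_width: 1.003
gripper_force: 0.0
t 1.4 shift mm [-188.5 -118.4   10.5] turn [-0.0007 -0.0001  0.0003] F [ 1.7 -1.  -0.6] w 1.0025853586836182 j [  0.3  17.7  -9.3   0.  -63.   -3.3]
```

```bash

python3 -m pendant '[[[-50,-30,10],[0,0,0]],[[-100,-60,10],[0,0,0]],[[-140,-90,10],[0,0,0]],[[-170,-110,10],[0,0,0]],[[-180,-116,10],[0,0,0]],[[-180,-116,10],[0,0,0]],[[-180,-116,10],[0,0,0]]]' 1
python3 -c "
from h import *
go(.677,.025,.26,177)
c=cap('wrist');cv2.imwrite('pics/w1.png',cv2.cvtColor(c['frame'],cv2.COLOR_RGB2BGR))
go(.677,.025,.26,177)"
```

```text
time_s: 2.1
tcp_pos: [0.6728, 0.0143, 0.2598]
ee_rot: [[-0.052, -0.999, -0.001], [-0.999, 0.052, -0.0], [0.0, 0.001, -1.0]]
wrist_force: [0.0, -0.5, 0.4]
gripper_width: 0.999
gripper_force: 0.0
t 2.1 shift mm [-10.9  -3.6  -0.2] turn [ 0.0012 -0.0003 -0.0001] F [ 0.  -0.5  0.4] w 0.9985919372806888 j [ 15.   28.    5.2  -0.  -67.4 -18. ]
t 2.15 shift mm [-11.6  -3.8   0.2] turn [ 0.0008 -0.0003 -0.0009] F [-0.1 -0.6 -0.2] w 0.9963148164962684 j [ 14.9  27.9   5.2   0.  -67.3 -18. ]
```

View pics/w1.png

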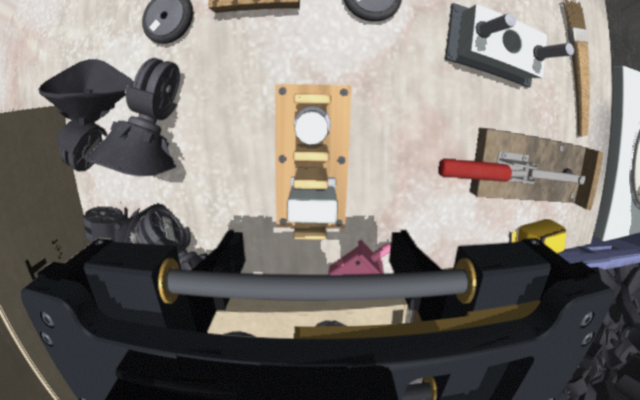

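The wrist view shows the rack with the round top at (311,127) and the flat handle at about x 288–338, y 180–222. I'll cast rays at both.

```bash
python3 - <<'E'
from h import *
np.set_printoptions(precision=4,suppress=True)
c=cap('wrist');f=c['frame'];cv2.imwrite('pics/w2.png',cv2.resize(cv2.cvtColor(f[80:245,255:370],cv2.COLOR_RGB2BGR),None,fx=4,fy=3.6,interpolation=cv2.INTER_CUBIC))
print('round',onz(c,312,127,.101))
for p in [(275,86),(350,86),(278,226),(346,227)]: print('rack corner',onz(c,*p,.045))
hsv=cv2.cvtColor(f,cv2.COLOR_RGB2HSV)
m=((hsv[...,1]<25)&(hsv[...,2]>150)).astype(np.uint8)
for v in range(178,226,3): 
    q=np.where(m[v,280:345])[0]; print(v,q.min()+280 if len(q) else 0,q.max()+280 if len(q) else 0, hsv[v,312])
E
```

```text
round [ 0.6742 -0.0495  0.101 ]
rack corner [ 0.7093 -0.0884  0.045 ]
rack corner [ 0.6358 -0.0842  0.045 ]
rack corner [0.7182 0.0587 0.045 ]
rack corner [0.6445 0.0637 0.045 ]
178 291 293 [ 18  95 118]
181 291 335 [ 20  89 207]
184 291 334 [ 28  66 235]
187 291 334 [ 24  77 231]
190 0 0 [ 45   9 108]
193 0 0 [ 90  11 112]
196 0 0 [ 96  11 112]
199 0 0 [ 90   9 137]
202 288 336 [ 96   5 234]
205 288 336 [110   3 238]
208 288 336 [100   3 238]
211 288 336 [110   3 238]
214 288 336 [110   3 239]
217 288 336 [110   3 239]
220 288 336 [105   4 237]
223 325 333 [ 21  24 150]
```

View pics/w2.png

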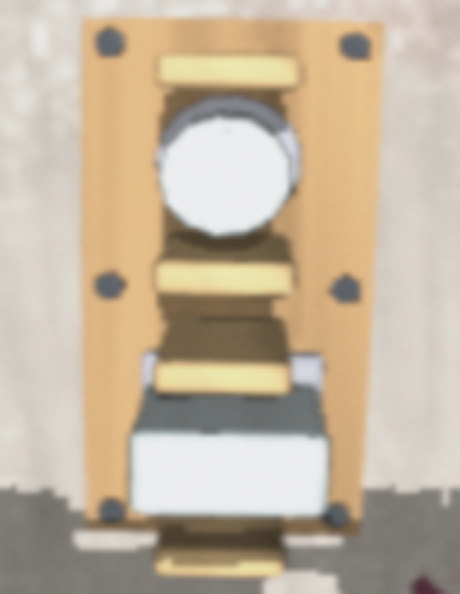

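```bash
python3 - <<'E'
from h import *
np.set_printoptions(precision=4,suppress=True)
c=cap('wrist')
for p in [(312.3,211.3),(288,200),(336.5,200.5),(287.5,222),(336,222.5)]: print(onz(c,*p,.101))
go(.677,.025,.26,177)
E
```

```text
[0.6781 0.0228 0.101 ]
[0.6984 0.0114 0.101 ]
[0.6567 0.014  0.101 ]
[0.7005 0.0318 0.101 ]
[0.6578 0.0345 0.101 ]
t 2.25 shift mm [-12.   -3.8   0.7] turn [-0.0001  0.     -0.0016] F [0.7 0.5 0.6] w 1.0016631636878084 j [ 14.9  27.9   5.2   0.  -67.3 -18. ]
```

```bash

python3 -m pendant '[[[-11,-4,0],[0,0,0.009]],[[-11,-4,10],[0,0,0.009]],[[-11,-4,35],[0,0,0.009]],[[-11,-4,65],[0,0,0.009]],[[-11,-4,90],[0,0,0.009]],[[-11,-4,110],[0,0,0.009]],[[-11,-4,122],[0,0,0.009]],[[-11,-4,128],[0,0,0.009]],[[-11,-4,128],[0,0,0.009]]]' 1
python3 -m pendant '[[[0,0,0],[0,0,0]],[[0,0,0],[0,0,0]],[[0,0,0],[0,0,0]],[[0,0,0],[0,0,0]],[[0,0,0],[0,0,0]],[[0,0,0],[0,0,0]],[[0,0,0],[0,0,0]],[[0,0,0],[0,0,0]],[[0,0,0],[0,0,0]]]' 0
python3 -c "
from h import *
go(.677,.0242,.131,176.5)"
```

```text
time_s: 3.15
tcp_pos: [0.6777, 0.0253, 0.1315]
ee_rot: [[-0.061, -0.998, -0.001], [-0.998, 0.061, -0.0], [0.0, 0.001, -1.0]]
wrist_force: [0.2, -1.0, 0.1]
gripper_width: 0.998
gripper_force: 0.0
time_s: 4.05
tcp_pos: [0.6779, 0.0254, 0.1323]
ee_rot: [[-0.061, -0.998, -0.0], [-0.998, 0.061, -0.0], [0.0, 0.0, -1.0]]
wrist_force: [-0.6, 0.3, 1.7]
gripper_width: 0.504
gripper_force: 29.9
t 4.05 shift mm [1.2 0.8 1.3] turn [ 0.     -0.0001 -0.0003] F [-0.6  0.3  1.7] w 0.5036775877150182 j [ 15.8  34.9  -2.3   0.  -52.8 -19.3]
```

```bash

python3 -m pendant '[[[0,0,-5],[0,0,0]],[[0,0,-15],[0,0,0]],[[0,0,-35],[0,0,0]],[[0,0,-60],[0,0,0]],[[0,0,-85],[0,0,0]],[[0,0,-105],[0,0,0]],[[0,0,-116],[0,0,0]],[[0,0,-120],[0,0,0]],[[0,0,-120],[0,0,0]]]'
python3 -c "
from h import *
go(.4994,.242,.252,176.5)"
```

```text
time_s: 4.95
tcp_pos: [0.6777, 0.0254, 0.2523]
ee_rot: [[-0.061, -0.998, 0.0], [-0.998, 0.061, 0.0], [-0.0, -0.0, -1.0]]
wrist_force: [0.3, -0.7, -1.7]
gripper_width: 0.507
gripper_force: 29.9
t 4.95 shift mm [-205.2  191.3    0.3] turn [-0.      0.0003 -0.0004] F [ 0.3 -0.7 -1.7] w 0.5068810461909617 j [ 15.8  28.7   5.5  -0.  -66.7 -19.3]
```

```bash

python3 -m pendant '[[[0,15,0],[0,0,0]],[[0,40,0],[0,0,0]],[[-5,75,0],[0,0,0]],[[-20,110,0],[0,0,0]],[[-45,140,0],[0,0,0]],[[-75,165,0],[0,0,0]],[[-110,180,0],[0,0,0]],[[-145,190,0],[0,0,0]],[[-175,191,0],[0,0,0]],[[-195,191,0],[0,0,0]]]'
python3 -m pendant '[[[-7,0,0],[0,0,0]],[[-10,0,0],[0,0,0]],[[-10,0,0],[0,0,0]],[[-10,0,0],[0,0,0]]]'
python3 - <<'E'
from h import *
go(.4994,.242,.252,176.5)
for n in ['scene','top']:
    c=cap(n); cv2.imwrite(f'pics/{n}2.png',cv2.cvtColor(c['frame'],cv2.COLOR_RGB2BGR))
c=cap('scene');cv2.imwrite('pics/s3.png',cv2.resize(cv2.cvtColor(c['frame'][60:310,120:440],cv2.COLOR_RGB2BGR),None,fx=2.4,fy=2.4))
E
```

```text
time_s: 5.95
tcp_pos: [0.4985, 0.2334, 0.2512]
ee_rot: [[-0.06, -0.998, -0.002], [-0.998, 0.06, -0.001], [0.001, 0.001, -1.0]]
wrist_force: [-0.3, 0.4, -0.9]
gripper_width: 0.502
gripper_force: 29.9
time_s: 6.35
tcp_pos: [0.4998, 0.2406, 0.2519]
ee_rot: [[-0.063, -0.998, -0.001], [-0.998, 0.063, -0.001], [0.001, 0.001, -1.0]]
wrist_force: [-0.5, -0.0, -1.6]
gripper_width: 0.503
gripper_force: 29.9
t 6.35 shift mm [-1.3  0.5 -0.1] turn [ 0.0007 -0.0007 -0.0017] F [-0.5 -0.  -1.6] w 0.5029644954184038 j [ 42.4  17.2 -13.   -0.  -59.9 -46. ]
```

View pics/s3.png

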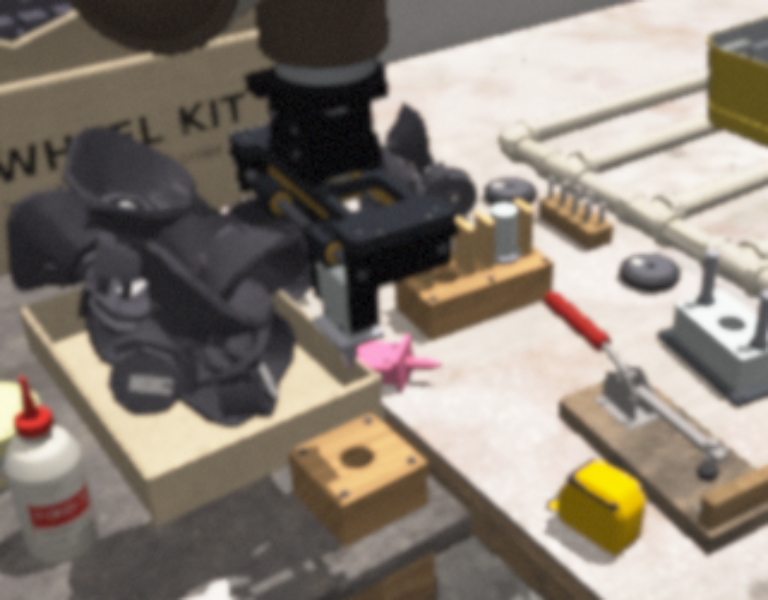

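The probe hangs upright and free in the gripper, and the stand's hole is clear at (355,457) in the crop. I'll check the pile's clearance before lowering.

```bash
python3 - <<'E'
from h import *
t=cap('top');s=cap('scene')
i=cv2.imread('pics/top0.png')
cv2.imwrite('pics/a.png',np.vstack([cv2.resize(i[70:210,180:290],None,fx=2.7,fy=2.1,interpolation=cv2.INTER_CUBIC),cv2.resize(cv2.imread('pics/scene0.png')[130:270,120:285],(297,290),interpolation=cv2.INTER_CUBIC)]))
for a in [(228,182),(245,178),(262,150)]:
  for z in (.06,.1,.13,.16):
    X=onz(t,*a,z); q=s['R']@X+s['t']; print(a,z,X[:2].round(3),(s['f']*q[:2]/q[2]+[s['cx'],s['cy']]).round())
E
```

```text
(228, 182) 0.06 [0.59  0.292] [221. 230.]
(228, 182) 0.1 [0.583 0.284] [224. 214.]
(228, 182) 0.13 [0.577 0.278] [227. 202.]
(228, 182) 0.16 [0.571 0.271] [229. 188.]
(245, 178) 0.06 [0.601 0.25 ] [237. 220.]
(245, 178) 0.1 [0.593 0.244] [240. 204.]
(245, 178) 0.13 [0.587 0.239] [242. 192.]
(245, 178) 0.16 [0.58  0.234] [245. 180.]
(262, 150) 0.06 [0.674 0.21 ] [237. 197.]
(262, 150) 0.1 [0.663 0.206] [240. 183.]
(262, 150) 0.13 [0.654 0.202] [242. 172.]
(262, 150) 0.16 [0.646 0.198] [244. 160.]
```

View pics/a.png

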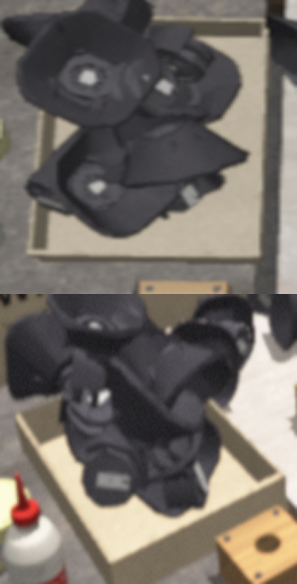

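```bash

python3 -m pendant '[[[-1,0,10],[0,0,0]],[[-1,0,30],[0,0,0]],[[-1,0,55],[0,0,0]],[[-1,0,75],[0,0,0]],[[-1,0,90],[0,0,0]],[[-1,0,100],[0,0,0]],[[-1,0,108],[0,0,0]],[[-1,0,113],[0,0,0]],[[-1,0,117],[0,0,0]],[[-1,0,119],[0,0,0]]]'
python3 -c "
from h import *
go(.4994,.242,.1323,176.5)"
```

```text
time_s: 7.6
tcp_pos: [0.5, 0.2429, 0.1332]
ee_rot: [[-0.061, -0.998, 0.0], [-0.998, 0.061, 0.0], [-0.0, -0.0, -1.0]]
wrist_force: [-0.3, -0.2, -2.0]
gripper_width: 0.503
gripper_force: 29.9
t 7.6 shift mm [0.9 0.6 0.9] turn [-0.0004  0.0004 -0.0003] F [-0.3 -0.2 -2. ] w 0.5025010222886561 j [ 42.6  25.  -20.9   0.  -44.1 -46.1]
```

```bash

python3 -m pendant '[[[0,0,1],[0,0,0]],[[0,0,1],[0,0,0]],[[0,0,1],[0,0,0]]]'
python3 -m pendant '[[[0,0,0],[0,0,0]],[[0,0,0],[0,0,0]],[[0,0,0],[0,0,0]],[[0,0,0],[0,0,0]],[[0,0,0],[0,0,0]],[[0,0,0],[0,0,0]],[[0,0,0],[0,0,0]],[[0,0,0],[0,0,0]],[[0,0,0],[0,0,0]]]' 1
python3 -m pendant '[[[0,0,-10],[0,0,0]],[[0,0,-30],[0,0,0]],[[0,0,-55],[0,0,0]],[[0,0,-80],[0,0,0]],[[0,0,-100],[0,0,0]],[[0,0,-110],[0,0,0]],[[0,0,-110],[0,0,0]]]'
python3 - <<'E'
from h import *
go(.4994,.242,.242,266.5)
c=cap('wrist');cv2.imwrite('pics/w3.png',cv2.cvtColor(c['frame'],cv2.COLOR_RGB2BGR))
E
```

```text
time_s: 7.9
tcp_pos: [0.5, 0.2429, 0.1326]
ee_rot: [[-0.061, -0.998, 0.001], [-0.998, 0.061, 0.0], [-0.001, -0.001, -1.0]]
wrist_force: [-0.5, -0.3, -2.0]
gripper_width: 0.503
gripper_force: 29.9
time_s: 8.8
tcp_pos: [0.4999, 0.2427, 0.1322]
ee_rot: [[-0.061, -0.998, -0.0], [-0.998, 0.061, -0.0], [0.0, 0.0, -1.0]]
wrist_force: [1.3, 0.6, -0.1]
gripper_width: 0.997
gripper_force: 0.0
time_s: 9.5
tcp_pos: [0.5004, 0.2431, 0.2441]
ee_rot: [[-0.061, -0.998, 0.003], [-0.998, 0.061, 0.002], [-0.003, -0.003, -1.0]]
wrist_force: [-0.7, 0.4, -0.0]
gripper_width: 1.001
gripper_force: 0.0
t 9.5 shift mm [1.2 0.9 2.1] turn [-4.300e-03 -1.000e-04 -1.571e+00] F [-0.7  0.4 -0. ] w 1.0014478215231983 j [ 42.6  17.6 -13.5   0.  -58.6 -46.1]
```

View pics/w3.png

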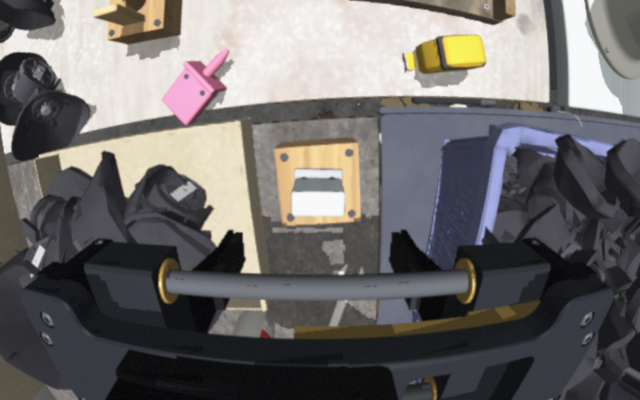

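The flat probe stands upright in the stand with its handle top at about (318,203).

```bash
python3 - <<'E'
from h import *
c=cap('wrist');f=c['frame'];hsv=cv2.cvtColor(f,cv2.COLOR_RGB2HSV)
m=((hsv[...,1]<25)&(hsv[...,2]>200)).astype(np.uint8); m[:188]=0
k=[k for k in cv2.findContours(m,0,1)[0] if 300<cv2.contourArea(k)<2500 and 280<k[:,0,0].mean()<350]
for k in k:
    b=cv2.boxPoints(cv2.minAreaRect(k)); print(b.round(1).tolist()); P=np.array([onz(c,*p,.101)[:2] for p in b]); print(P.round(4),P.mean(0))
go(.4994,.242,.242,266.5)
E
python3 -m pendant '[[[0,0,0],[0,0,-0.15]],[[0,0,0],[0,0,-0.3]],[[0,0,0],[0,0,-0.45]],[[0,0,0],[0,0,-0.6]],[[0,0,0],[0,0,-0.75]],[[0,0,0],[0,0,-0.9]],[[0,0,0],[0,0,-1.05]],[[0,0,0],[0,0,-1.2]],[[0,0,0],[0,0,-1.35]],[[0,0,0],[0,0,-1.5]]]'
python3 -m pendant '[[[0,0,0],[0,0,-0.06]],[[0,0,0],[0,0,-0.071]],[[0,0,0],[0,0,-0.071]],[[0,0,0],[0,0,-0.071]]]'
python3 -c "
from h import *
go(.4994,.242,.131,266.5)"
```

```text
[[290.0, 217.0], [290.0, 193.0], [343.0, 193.0], [343.0, 217.0]]
[[0.5233 0.2496]
 [0.5214 0.2293]
 [0.4794 0.2318]
 [0.4801 0.2522]] [0.50106827 0.2407348 ]
t 9.6 shift mm [ 0.5 -0.  -0.4] turn [ 1.3000e-03  5.0000e-04 -1.5714e+00] F [-0.1 -0.2  0. ] w 0.9976144512976751 j [ 42.6  17.8 -13.7  -0.  -58.6 -46.1]
time_s: 10.6
tcp_pos: [0.4993, 0.2423, 0.2404]
ee_rot: [[0.992, -0.126, -0.003], [-0.126, -0.992, -0.002], [-0.003, 0.002, -1.0]]
wrist_force: [-0.2, -0.3, -0.1]
gripper_width: 1.003
gripper_force: 0.0
time_s: 11.0
tcp_pos: [0.4997, 0.2426, 0.2416]
ee_rot: [[0.998, -0.062, -0.001], [-0.062, -0.998, -0.001], [-0.001, 0.001, -1.0]]
wrist_force: [0.2, 0.2, 0.3]
gripper_width: 0.999
gripper_force: 0.0
t 11.0 shift mm [ -0.2   0.5 110.6] turn [ 0.0008  0.0009 -0.0011] F [0.2 0.2 0.3] w 0.999466728265087 j [ 42.6  17.8 -13.7  -0.  -58.6  43.8]
```

```bash

python3 -m pendant '[[[0,0,10],[0,0,0]],[[0,1,30],[0,0,0]],[[0,1,55],[0,0,0]],[[0,1,75],[0,0,0]],[[0,1,92],[0,0,0]],[[0,1,103],[0,0,0]],[[0,1,109],[0,0,0]],[[0,1,110],[0,0,0]],[[0,1,110],[0,0,0]]]'
python3 -m pendant '[[[0,0,0],[0,0,0]],[[0,0,0],[0,0,0]],[[0,0,0],[0,0,0]],[[0,0,0],[0,0,0]],[[0,0,0],[0,0,0]],[[0,0,0],[0,0,0]],[[0,0,0],[0,0,0]],[[0,0,0],[0,0,0]],[[0,0,0],[0,0,0]],[[0,0,0],[0,0,0]]]' 0
python3 -m pendant '[[[0,0,-5],[0,0,0]],[[0,0,-15],[0,0,0]],[[0,0,-35],[0,0,0]],[[0,0,-60],[0,0,0]],[[0,0,-85],[0,0,0]],[[0,0,-105],[0,0,0]],[[0,0,-116],[0,0,0]],[[0,0,-120],[0,0,0]],[[0,0,-120],[0,0,0]]]'
python3 -c "
from h import *
go(.445,-.14,.252,259.5)"
```

```text
time_s: 11.9
tcp_pos: [0.5001, 0.2419, 0.1325]
ee_rot: [[0.998, -0.061, 0.001], [-0.061, -0.998, 0.0], [0.001, -0.0, -1.0]]
wrist_force: [0.1, -0.1, -0.4]
gripper_width: 0.999
gripper_force: 0.0
time_s: 12.9
tcp_pos: [0.4998, 0.2418, 0.1322]
ee_rot: [[0.998, -0.061, 0.0], [-0.061, -0.998, 0.0], [0.0, -0.0, -1.0]]
wrist_force: [0.4, 0.2, -0.5]
gripper_width: 0.247
gripper_force: 30.0
time_s: 13.8
tcp_pos: [0.4996, 0.2416, 0.2523]
ee_rot: [[0.998, -0.061, -0.0], [-0.061, -0.998, 0.0], [-0.0, -0.0, -1.0]]
wrist_force: [0.2, 0.2, -1.4]
gripper_width: 0.251
gripper_force: 30.0
t 13.8 shift mm [-3.110e+01  3.843e+02  1.000e-01] turn [-3.000e-04  1.000e-04  1.219e-01] F [ 0.2  0.2 -1.4] w 0.25089011106371845 j [ 42.5  17.1 -12.9  -0.  -59.9  44. ]
```

```bash

python3 -m pendant '[[[-1,12,0],[0,0,0]],[[-3,35,0],[0,0,0.01]],[[-6,70,0],[0,0,0.02]],[[-9,110,0],[0,0,0.035]],[[-13,150,0],[0,0,0.05]],[[-16,190,0],[0,0,0.065]],[[-19,230,0],[0,0,0.08]],[[-22,270,0],[0,0,0.095]],[[-25,305,0],[0,0,0.11]],[[-28,340,0],[0,0,0.122]]]'
python3 -m pendant '[[[-1,20,0],[0,0,0]],[[-1,35,0],[0,0,0]],[[-1,42,0],[0,0,0]],[[-1,42,0],[0,0,0]],[[-1,42,0],[0,0,0]],[[-1,42,0],[0,0,0]]]'
python3 - <<'E'
from h import *
go(.445,-.14,.252,259.5)
c=cap('wrist');cv2.imwrite('pics/w4.png',cv2.cvtColor(c['frame'],cv2.COLOR_RGB2BGR))
E
```

```text
time_s: 14.8
tcp_pos: [0.4488, -0.0986, 0.2516]
ee_rot: [[0.983, -0.184, -0.002], [-0.184, -0.983, -0.0], [-0.002, 0.001, -1.0]]
wrist_force: [0.4, -1.3, -1.3]
gripper_width: 0.254
gripper_force: 30.0
time_s: 15.4
tcp_pos: [0.4424, -0.1366, 0.2521]
ee_rot: [[0.983, -0.181, -0.0], [-0.181, -0.983, 0.0], [-0.0, -0.0, -1.0]]
wrist_force: [0.6, -0.4, -1.9]
gripper_width: 0.252
gripper_force: 30.0
t 15.4 shift mm [3.2 2.9 0.1] turn [-0.      0.0002  0.0008] F [ 0.6 -0.4 -1.9] w 0.2517125323642425 j [  3.    8.3 -24.9  -0.  -56.9  76.5]
```

View pics/w4.png

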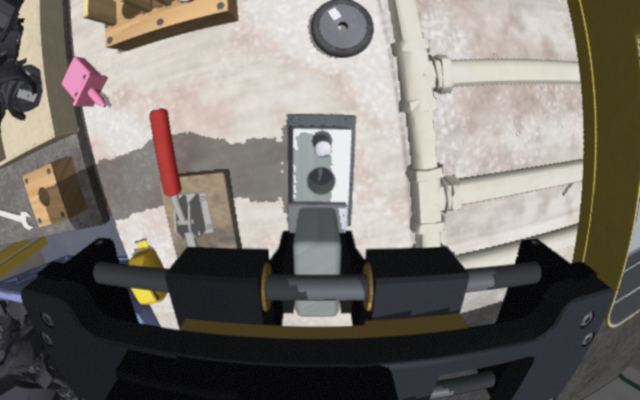

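The wrist view shows the fixture square to the gripper, hole at (321,181), far post top at (322,145).

```bash
python3 - <<'E'
from h import *
c=cap('wrist');print('hole',onz(c,321,180.5,.045),'post',onz(c,322,145,.101))
for a,b in [((290,117),(289,205)),((354,117),(354,205)),((295,128),(294,205))]:
    d=onz(c,*a,.03)-onz(c,*b,.03);print(np.degrees(np.arctan2(d[1],d[0])))
g=c['frame'];cv2.imwrite('pics/w5.png',cv2.resize(cv2.cvtColor(g[105:240,270:375],cv2.COLOR_RGB2BGR),None,fx=4,fy=4))
go(.445,-.14,.252,259.5)
E
```

```text
hole [ 0.44709593 -0.14269796  0.045     ] post [ 0.49012348 -0.1504697   0.101     ]
-12.20752327666179
-8.84122118010005
-12.130849553285488
t 15.5 shift mm [3.  3.  0.2] turn [-0.      0.      0.0011] F [-0.1 -0.6 -1.6] w 0.2519536934179689 j [  3.    8.3 -24.9  -0.  -56.8  76.5]
```

```bash

python3 -m pendant '[[[4,4,0],[0,0,0]],[[4,4,10],[0,0,0]],[[4,4,30],[0,0,0]],[[4,4,50],[0,0,0]],[[4,4,68],[0,0,0]],[[4,4,82],[0,0,0]],[[4,4,94],[0,0,0]],[[4,4,103],[0,0,0]],[[4,4,110],[0,0,0]],[[4,4,113],[0,0,0]]]'
python3 -m pendant '[[[0,0,2],[0,0,0]],[[0,0,4],[0,0,0]],[[0,0,6],[0,0,0]],[[0,0,6],[0,0,0]],[[0,0,6],[0,0,0]]]'
python3 - <<'E'
from h import *
go(.446,-.141,.1323,259.5)
c=cap('scene');cv2.imwrite('pics/s6.png',cv2.resize(cv2.cvtColor(c['frame'][100:260,300:500],cv2.COLOR_RGB2BGR),None,fx=3.5,fy=3.5))
E
```

```text
time_s: 16.5
tcp_pos: [0.4454, -0.1417, 0.1384]
ee_rot: [[0.983, -0.182, -0.001], [-0.182, -0.983, -0.0], [-0.001, 0.0, -1.0]]
wrist_force: [0.1, -0.2, -1.1]
gripper_width: 0.254
gripper_force: 30.0
time_s: 17.0
tcp_pos: [0.4457, -0.1417, 0.1334]
ee_rot: [[0.983, -0.182, 0.0], [-0.182, -0.983, -0.0], [0.0, -0.0, -1.0]]
wrist_force: [0.2, -0.2, -1.3]
gripper_width: 0.247
gripper_force: 30.0
t 17.0 shift mm [ 0.1 -0.8  1.1] turn [-0.0001 -0.0004  0.0001] F [ 0.2 -0.2 -1.3] w 0.24699267295312677 j [  2.3  17.9 -33.1   0.  -39.   77.2]
```

```bash

python3 -m pendant '[[[0,0,1],[0,0,0]],[[0,0,1],[0,0,0]],[[0,0,1],[0,0,0]]]'
python3 -m pendant '[[[0,0,0],[0,0,0]],[[0,0,0],[0,0,0]],[[0,0,0],[0,0,0]],[[0,0,0],[0,0,0]],[[0,0,0],[0,0,0]],[[0,0,0],[0,0,0]],[[0,0,0],[0,0,0]],[[0,0,0],[0,0,0]],[[0,0,0],[0,0,0]]]' 1
python3 -m pendant '[[[0,0,-10],[0,0,0]],[[0,0,-30],[0,0,0]],[[0,0,-55],[0,0,0]],[[0,0,-80],[0,0,0]],[[0,0,-100],[0,0,0]],[[0,0,-120],[0,0,0]],[[0,0,-140],[0,0,0]],[[0,0,-150],[0,0,0]],[[0,0,-150],[0,0,0]]]'
python3 - <<'E'
from h import *
go(.446,-.141,.28,259.5)
c=cap('scene');a=cv2.resize(c['frame'][100:260,270:470],None,fx=2.4,fy=2.4)
w=cap('wrist');b=cv2.resize(w['frame'][90:250,220:420],None,fx=1.6,fy=2.4)
cv2.imwrite('pics/e.png',cv2.cvtColor(np.hstack([a,b]),cv2.COLOR_RGB2BGR))
E
```

```text
time_s: 17.35
tcp_pos: [0.4456, -0.1417, 0.1322]
ee_rot: [[0.983, -0.182, 0.0], [-0.182, -0.983, 0.0], [0.0, -0.0, -1.0]]
wrist_force: [0.1, -0.8, -1.5]
gripper_width: 0.248
gripper_force: 30.0
time_s: 18.25
tcp_pos: [0.4457, -0.1417, 0.1322]
ee_rot: [[0.983, -0.182, -0.0], [-0.182, -0.983, -0.0], [-0.0, 0.0, -1.0]]
wrist_force: [-0.2, -0.1, -0.7]
gripper_width: 0.96
gripper_force: 0.0
time_s: 19.15
tcp_pos: [0.4462, -0.1417, 0.2839]
ee_rot: [[0.983, -0.182, 0.004], [-0.182, -0.983, -0.0], [0.004, -0.001, -1.0]]
wrist_force: [0.6, 0.2, -0.2]
gripper_width: 1.003
gripper_force: 0.0
t 19.15 shift mm [-0.3 -0.7  3.9] turn [-0.0007 -0.0038  0.0002] F [ 0.6  0.2 -0.2] w 1.0031297987764387 j [  2.3   6.9 -21.5   0.  -61.4  77.2]
```

View pics/e.png

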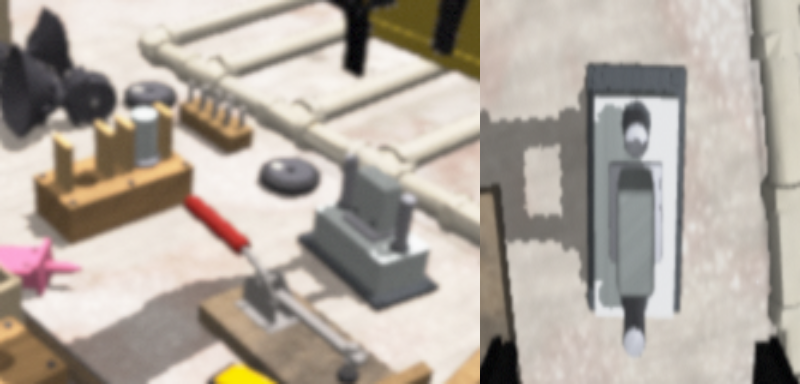

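The probe is seated flat between the posts and in line with them, at about (370,205) left and (635,225) right. The round probe still stands at (145,135), and the gripper is clear.

```bash
python3 -m pendant '[[[0,0,0],[0,0,0]],[[0,0,0],[0,0,0]],[[0,0,0],[0,0,0]]]'; python3 -c "
from station import r
print(r.finish_job())"
```

```text
time_s: 19.55
tcp_pos: [0.4455, -0.1417, 0.2815]
ee_rot: [[0.983, -0.182, -0.002], [-0.182, -0.983, -0.0], [-0.002, 0.0, -1.0]]
wrist_force: [0.3, 0.3, 1.0]
gripper_width: 0.999
gripper_force: 0.0
the job is handed in; nothing more can be done
None
```

I handed the job in at about 19.6 s: the flat probe stood released in the stand, then was regrasped across its broad faces and seated in the fixture, upright and in line with the posts; the round probe still stands in the rack, and no verdict was returned.

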